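# Stamp the top tag of a stack in its holder

### The arm

A 6-joint arm with a two-finger parallel gripper is mounted at the origin on a cart in front of the work surface, level with it; the furniture and walls round the work are solid. World frame = base frame: x ahead of the robot, y to its left, z up, the work surface at z = 0. Lengths are in m, angles in rad, forces in N, time in s.
With the tool pointing down it reaches from about 0.3 to 0.875 m from the base axis. Payload 6.4 kg.
Tool frame: the origin (TCP) lies at the very end of the fingers, on their centre line; the grasp point (between the pads) lies ctrl.pinch_z behind it (ctrl.pinch_z is the distance from the TCP to the grasp point, in m); y points along the fingers, z is the direction in which the jaws open and shut, and the axes are right-handed (so a half turn about y gives the same grasp; the last joint's range is limited). The gripper opens to 85 mm and grips with 20 to 120 N. Pads are 22 mm wide; open, the fingers measure 114 mm over their backs; the gripper's body (76 mm by 85 mm) begins 54 mm behind the grasp point. The pads swing forward as they close: fully open they stand 13 mm farther back than shut.
Start: joints at [0.905, 0.181, 1.607, -0, 1.354, -0.206], TCP at [0.255, 0.515, 0.231] pointing down, gripper open.
Joint ranges: [-2.99, 2.99], [-0.89, 2.07], [0.3, 2.58], [-1.14, 4.28], [0, 2.63], [-3.12, 3.12]. Speed limits (rad/s): [2.57, 2.57, 3.01, 3.14, 3.14, 3.14].

### API

Orientations are given as a unit quaternion [w, x, y, z].
In Python, from bench import ctrl gives the robot as it stands.
- The arm moves only by the shell command python3 -m pendant 'ROWS'. ROWS is JSON, one flat list of numbers, 7 for each row, row after row: the shift along the world's x, y, z in m, then the turn, a rotation vector about the world's x, y, z in degrees, then the finger opening in m, from 0 to 0.0854. In form: [tx, ty, tz, rx, ry, rz, hand, tx, ty, tz, rx, ry, rz, hand, ...]. A call has 1 to 12 rows; each row shifts and turns the commanded pose from where the row before left it; what a row does not reach is not made up. A row lasts 1/8 s, in which the tool goes at most 62.5 mm and 10.7 degrees, less where a joint would pass 70% of its speed; a pose out of reach is approached as far as the arm can. A call with a gripper value outside its range is refused whole. The fingers move at their own pace and stop on an object; the grip force is fixed at half the most. Time passes only in rows, so rows that do not move let the fingers close. It gives the time, the measured TCP pose, the force and the opening at its end, in the units of the state.
- ctrl.get_obs(): the state, without advancing time (a new reading comes with each control period).
- ctrl.camera(name): name is "scene" or "side" or "wrist"; returns the picture (400x640x3 uint8, red, green, blue); there is no depth.
- ctrl.camera_info(name): a dict with "fx", "fy", "cx", "cy" (pixels), "origin" and "rotation" of the camera in the world; the wrist camera has in their place "tool_from_camera" (4x4, takes a point from camera to tool coordinates, whose origin is the TCP and whose axes are the tool frame's). Camera axes: x right, y down, z forward; pixel columns grow to the right and rows downward; lengths in m; the calibration is good to about 2 mm. A picture is of the moment at which its call begins: read the wrist's pose just before it. camera_info takes no time and is no camera call.
- ctrl.hand_in(): hands the job in, once; it reports no verdict.
Trained networks look in the newest picture that a camera, given by its name, has taken for a name from the list of things; names that differ only in an ending like _2 or _b are one class to them, and where a whole thing is asked for, a point or a joint stands for the part that bears it (a point fixed in the world has none). Each returns a list of dicts, best first, with "score" (0 to 1); they miss things now and then, are a little off and sometimes report something else, mostly with a low value. They report only what shows in the picture. A call takes as long as a camera call. They do not tell look-alikes from the thing itself.
- ctrl.silhouettes(target, camera): "mask" (400x640 bool, what is visible of it) and "bbox" ([left, top, right, bottom] in pixels, round what is visible of it).
The state is a dict: "time_s": time; "q": joint angles; "dq": joint speeds; "joint_efforts": joint torques, N m; "eef_pos": TCP position; "eef_rot": TCP orientation; "wrist_force": force on the tool from outside, world axes, zero at the start; "torque": the same for the moment, N m; "opening": opening from 0.0 (shut) to 1.0 (fully open).
Only numpy, scipy, OpenCV 4.12 (cv2) and the standard library are available. Lean on these libraries where they do the work, as an engineer would, in place of code of your own. Each camera call takes 0.05 s, during which the arm holds its last target.

### The job

Take the hand stamp from its rest, lower it gently and squarely into the well of the tag holder and press it on the top tag with an even force of about 12 N for a good second and a half, never more than 25 N. Then lift it straight up out of the well without tilting or dragging it, and set it gently back upright in the recess of its rest. Do not knock the other things on the desk about.

Things in the scene. Friction and masses are not known exactly. Their poses are not given: they have to be found in the camera images.
- stamp: Hand stamp, loose, about 0.2 kg (varies), 80 mm tall, standing upright in the stamp rest at the start. Origin at the centre of its flat underside (the stamping face); z up, x along the long side of its foot. Steel foot 42 mm (x) by 28 mm (y), 20 mm tall, straight-sided; above it a wooden handle 30 mm (x) by 24 mm (y) with flat sides, from 25 to 77 mm above the underside.
- stamp_center (a point): Centre of the hand stamp, half-way up (40 mm above its underside), on its axis; axes as the stamp. The handle is best gripped across its 24 mm (y) width about 15 mm above this point.
- stamp_face (a point): Centre of the stamp's underside (the stamping face); axes as the stamp. A half turn about z makes no difference.
- tag_holder: Tag holder, fixed to the desk: grey base 126 x 100 x 8 mm with an aluminium guide block 96 x 80 mm on it, top at 28 mm. In the middle of the block a rectangular well, 45 mm (x) by 31 mm (y), with a 2 mm chamfer round its mouth, holds a stack of paper tags. Origin at the centre of the underside, z up, x along the long sides.
- well_mouth (a point): Centre of the well's mouth, level with the block's top (28 mm above the desk); axes as the tag holder. The top tag lies anywhere from 5 to 14 mm below the block's top, differs from run to run and is not measured: it must be found by feel. The stack is stiff: it gives about 1 mm for 8 N.
- stamp_rest: Stamp rest, fixed to the desk: low black block 78 x 64 x 12 mm with a recess 48 mm (x) by 34 mm (y), 6 mm deep, in its top. Origin at the centre of the underside, z up.
- rest_floor (a point): Centre of the floor of the rest's recess, 6 mm above the desk; axes as the stamp rest. The stamp stands here, its long side along x.
- mug: Bystander: mug about 97 mm tall, origin at the centre of its underside.
- tape_roll: Bystander: roll of tape lying flat, about 100 mm across, 24 mm tall, origin at the centre of its underside.
- smartphone: Bystander: smartphone lying flat, 146 x 71 x 8 mm, origin at the centre of its underside.
- eraser: Bystander: eraser 46 x 23 x 13 mm, origin at the centre of its underside.
Things that resemble listed ones, but are neither listed nor needed, are in the scene too. There is more than one size of the stamp; the one meant has the size given above.

How it is judged:
On the way, in this order (a step that is already met when the one before it is completed fails the run):
1. the stamp's face is down in the well (at least 3 mm below the mouth, within 3 mm of its centre), upright within 3 degrees, pressing with 7 to 17 N for 1 s without a break (contact force between stamp and tag_holder between 7 and 17 N and z of stamp_face in the frame of well_mouth below -0.003 m and horizontal distance between stamp_face and well_mouth below 0.003 m and angle between stamp_face's own z axis and vertical below 0.053 rad), for 1 s.
2. the stamp is lifted straight out: its face 5 mm or more above the mouth while still within 15 mm of the well's axis (z of stamp_face in the frame of well_mouth above 0.005 m and horizontal distance between stamp_face and well_mouth below 0.015 m).
At the end, for the whole second after the job is handed in: The stamp stands at rest and upright (within 3 degrees) on the floor of the rest's recess, its face within 6 mm of the recess's centre and no more than 2 mm above the floor (distance between stamp_face and rest_floor below 0.006 m and z of stamp_face in the frame of rest_floor below 0.002 m and angle between stamp_face's own z axis and vertical below 0.05 rad and linear speed of stamp below 0.01 m/s); the robot touches nothing.
It fails at once if the stamp bears on the tag holder with more than 25 N (contact force between stamp and tag_holder above 25 N).
It fails at once if the stamp strikes or drags on the tag holder: faster than 80 mm/s while bearing on it with more than 2 N (contact force between stamp and tag_holder above 2 N and linear speed of stamp above 0.08 m/s).
It fails at once if the stamp tilts more than 6 degrees while in contact with the tag holder (contact force between stamp and tag_holder above 0.5 N and angle between stamp_face's own z axis and vertical above 0.105 rad).
It fails at once if the stamp is dropped or rammed on its rest (more than 60 N) (contact force between stamp and stamp_rest above 60 N).
It fails at once if a bystander (mug, tape roll, smartphone, eraser) is moved more than 15 mm (distance of any of mug, tape_roll, smartphone, eraser from where it was at the start of the episode above 0.015 m).
It also fails if it takes over 64 s, if anything falls off the work surface, if the arm or the gripper's body presses on something with over 40 N, if the wrist force passes 120 N, or if a joint passes its speed limit or range.

## Working session

There is one attempt and no reset: what is moved stays moved. The work goes in short steps, Python scripts to look and compute and a shell command to move; the robot and the scene stay as the last step left them, time stands still between calls to the robot, and variables do not carry over. Pictures are saved under pics/ and viewed, and the job is handed in when it is done.

```bash
mkdir -p pics; ls
python3 - <<'E'
from bench import ctrl
import cv2,numpy as np
o=ctrl.get_obs()
for k,v in o.items(): print(k,np.round(v,4))
print(ctrl.pinch_z)
for c in ["scene","side","wrist"]:
    im=ctrl.camera(c); cv2.imwrite(f"pics/{c}0.png",im[:,:,::-1]); print(c,ctrl.camera_info(c))
E
```

```text
pics
time_s 0.0
q [ 0.9047  0.1816  1.608  -0.      1.3538 -0.2063]
dq [ 0.0015  0.0012  0.0023 -0.0008  0.0016  0.0021]
joint_efforts [-1.10000e-03 -4.44894e+01 -3.51320e+01 -6.00000e-04  9.40000e-03
  0.00000e+00]
eef_pos [0.2548 0.5148 0.2304]
eef_rot [-0.6879  0.6891 -0.1614  0.1609]
wrist_force [0.4577 0.1829 1.1794]
torque [-0.03    0.0227 -0.0054]
opening 0.9959
0.0187
scene {'fx': 369.0163674476532, 'fy': 369.0163674476532, 'cx': 318.4347364093773, 'cy': 196.83766529496603, 'origin': array([-0.04245749, -0.41271889,  0.79159998]), 'rotation': array([-0.33712899,  0.83406605, -0.40298044,  0.1681804 ])}
side {'fx': 401.6525706481568, 'fy': 401.6525706481568, 'cx': 315.86447925850644, 'cy': 201.01129698373404, 'origin': array([ 0.30502512, -1.0987708 ,  0.49729962]), 'rotation': array([-0.56187643,  0.82161652, -0.07071392,  0.06512075])}
wrist {'fx': 282.9831767229041, 'fy': 282.9831767229041, 'cx': 323.3917116352888, 'cy': 198.7931597094209, 'tool_from_camera': array([[ 1.25708361e-03,  9.55638309e-01,  2.94540053e-01,
        -7.55384714e-02],
       [-1.16359817e-03, -2.94538688e-01,  9.55638848e-01,
        -1.41994619e-01],
       [ 9.99998533e-01, -1.54404420e-03,  7.41719228e-04,
        -1.26735695e-03],
       [ 0.00000000e+00,  0.00000000e+00,  0.00000000e+00,
         1.00000000e+00]])}
```

View pics/scene0.png

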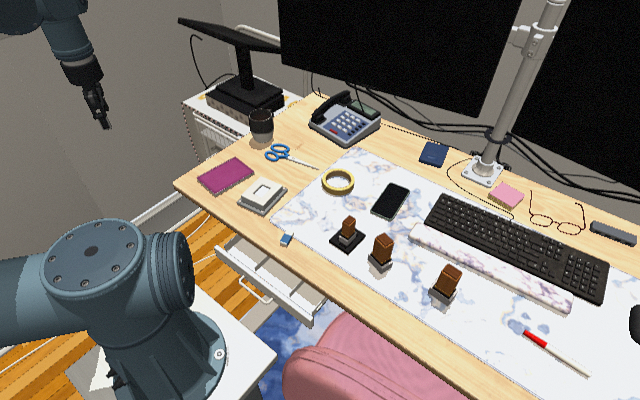

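View pics/side0.png

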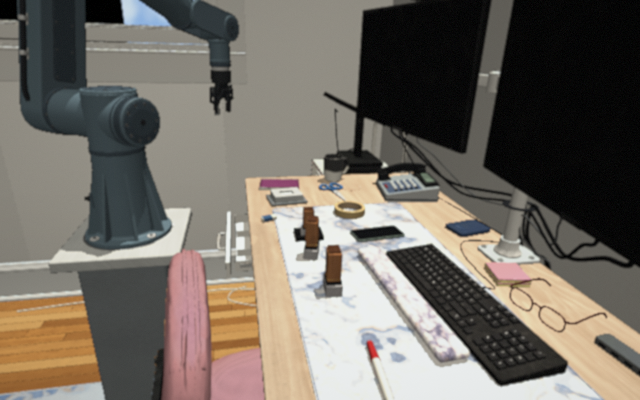

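View pics/wrist0.png

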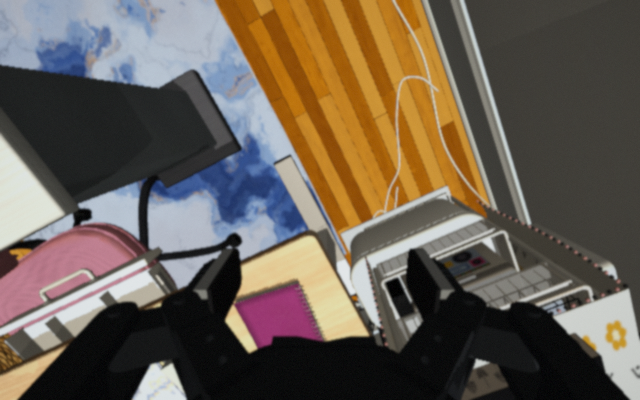

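The scene picture shows the stamp in the black rest at about (347,232), two look-alike stamps at (382,250) and (445,283), the tag holder at (262,195), the tape at (338,182), the phone at (390,201), the eraser at (286,239) and the mug at (261,125). I'll localise them now.

```bash
cat > h.py <<'E'
from bench import ctrl
import numpy as np, cv2
from scipy.spatial.transform import Rotation as R
def quat(q): return R.from_quat([q[1],q[2],q[3],q[0]])
def cam(name,obs=None):
    i=ctrl.camera_info(name)
    K=np.array([[i['fx'],0,i['cx']],[0,i['fy'],i['cy']],[0,0,1]])
    if name=='wrist':
        o=obs or ctrl.get_obs(); T=np.eye(4); T[:3,:3]=quat(o['eef_rot']).as_matrix(); T[:3,3]=o['eef_pos']
        W=T@i['tool_from_camera']; return K,W[:3,:3],W[:3,3]
    r=np.array(i['rotation']); r=quat(r).as_matrix() if r.size==4 else r
    return K,r,np.array(i['origin'])
def toplane(C,uv,z):
    K,Rm,o=C; d=(Rm@np.linalg.inv(K)@np.c_[np.atleast_2d(uv),np.ones(len(np.atleast_2d(uv)))].T).T
    return o+d*((z-o[2])/d[:,2])[:,None]
def proj(C,P):
    K,Rm,o=C; p=(np.atleast_2d(P)-o)@Rm; p=p@K.T; return p[:,:2]/p[:,2:]
E
python3 - <<'E'
from h import *
for c in ["scene","side"]:
    C=cam(c); ctrl.camera(c)
    for n,z in [("stamp",.04),("tag_holder",.02),("stamp_rest",.012),("mug",.05),("tape_roll",.012),("smartphone",.008),("eraser",.0065)]:
        for s in ctrl.silhouettes(n,c)[:4]:
            ys,xs=np.nonzero(s['mask']); rect=cv2.minAreaRect(np.c_[xs,ys].astype(np.float32))
            print(c,n,round(s['score'],2),s['bbox'],len(xs),np.round(toplane(C,[(xs.mean(),ys.mean())],z)[0],3))
E
```

```text
scene stamp 0.75 [367.8, 232.5, 391.8, 274.5] 702 [ 0.483 -0.207  0.04 ]
scene stamp 0.59 [336.6, 217.9, 358.3, 246.8] 373 [ 0.488 -0.101  0.04 ]
scene stamp 0.56 [429.0, 264.1, 463.2, 307.4] 825 [ 0.499 -0.37   0.04 ]
scene tag_holder 0.83 [240.4, 176.7, 286.8, 214.1] 1107 [0.453 0.181 0.02 ]
scene stamp_rest 0.58 [329.3, 229.1, 361.1, 252.3] 366 [ 0.477 -0.106  0.012]
scene smartphone 0.87 [373.5, 180.9, 409.9, 218.9] 928 [ 0.678 -0.12   0.008]
scene eraser 0.56 [282.8, 229.8, 293.0, 244.0] 143 [0.39  0.028 0.006]
side stamp 0.87 [320.2, 248.0, 342.3, 297.9] 900 [ 0.497 -0.362  0.04 ]
side stamp 0.7 [301.6, 213.6, 318.1, 259.4] 673 [ 0.48  -0.195  0.04 ]
side stamp 0.49 [300.5, 207.0, 315.5, 235.1] 159 [ 0.485 -0.071  0.04 ]
side tag_holder 0.7 [264.3, 186.8, 306.0, 206.2] 529 [0.456 0.162 0.02 ]
side tag_holder 0.26 [304.0, 209.9, 313.5, 236.3] 170 [ 0.494 -0.019  0.02 ]
side stamp_rest 0.73 [293.4, 227.3, 323.2, 242.9] 162 [ 0.479 -0.122  0.012]
side mug 0.82 [324.4, 154.0, 346.3, 183.1] 484 [0.671 0.385 0.05 ]
side tape_roll 0.64 [333.3, 202.2, 365.4, 224.0] 462 [0.645 0.041 0.012]
side smartphone 0.71 [351.8, 223.5, 404.6, 244.0] 696 [ 0.68  -0.128  0.008]
side eraser 0.41 [261.3, 217.6, 275.6, 221.5] 54 [0.387 0.023 0.007]
```

```bash
python3 - <<'E'
from h import *
o=ctrl.get_obs(); print(quat(o['eef_rot']).as_matrix().round(3))
E
python3 -m pendant '[0.04,-0.04,0.0,0,0,0,0.085, 0.04,-0.05,0,0,0,0,0.085, 0.04,-0.05,0,0,0,0,0.085, 0.04,-0.05,0,0,0,0,0.085, 0.04,-0.05,0,0,0,0,0.085, 0,-0.05,0,0,0,0,0.085, 0,-0.05,0,0,0,0,0.085, 0,-0.05,0,0,0,0,0.085, 0,0,0,0,0,0,0.085, 0,0,0,0,0,0,0.085]'
python3 - <<'E'
from h import *
im=ctrl.camera("wrist"); cv2.imwrite("pics/w1.png",im[:,:,::-1])
o=ctrl.get_obs(); print(o['eef_pos'],quat(o['eef_rot']).as_matrix().round(3))
E
```

```text
[[ 0.896  0.     0.444]
 [-0.444  0.     0.896]
 [ 0.    -1.     0.   ]]
time_s: 2.2
eef_pos: [0.4515, 0.1302, 0.2315]
eef_rot: [0.689, -0.688, 0.161, -0.162]
wrist_force: [-0.0, -0.1, 0.3]
opening: 0.995
[0.45139538 0.13072724 0.23141768] [[ 0.896  0.     0.443]
 [-0.443  0.     0.896]
 [ 0.    -1.     0.   ]]
```

View pics/w1.png

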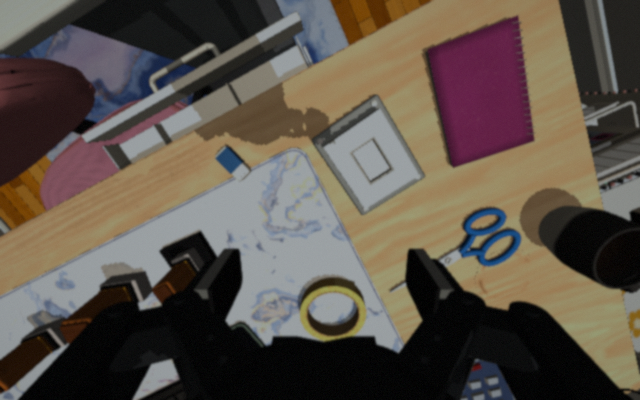

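Run:
```python
from h import *
im=ctrl.camera("wrist"); C=cam("wrist")
print(toplane(C,[(370,160)],.028))
for n in ["tag_holder","stamp_rest","stamp","eraser","tape_roll"]:
    for s in ctrl.silhouettes(n,"wrist")[:3]:
        cs,_=cv2.findContours(s['mask'].astype(np.uint8),0,2); c=max(cs,key=cv2.contourArea)[:,0].astype(float)
        P=toplane(C,c,.01)[:,:2].astype(np.float32); print(n,round(s['score'],2),s['bbox'],cv2.minAreaRect(P))
cv2.imwrite("pics/w1c.png",cv2.resize(im[70:230,290:450,::-1],None,fx=4,fy=4,interpolation=2)[:600])
```

```text
[[0.45936712 0.18976139 0.028     ]]
tag_holder 0.79 [308.6, 95.3, 424.2, 214.9] ((0.4604785144329071, 0.1904337853193283), (0.12611158192157745, 0.09944163262844086), 7.5851922035217285)
stamp_rest 0.77 [158.7, 229.6, 217.4, 266.9] ((0.47016817331314087, -0.09533308446407318), (0.07131776958703995, 0.046686023473739624), 88.79619598388672)
stamp_rest 0.5 [152.8, 247.4, 199.4, 301.8] ((0.4933529198169708, -0.13159021735191345), (0.04075046256184578, 0.11259512603282928), 22.469806671142578)
stamp 0.63 [60.4, 271.2, 153.8, 339.3] ((0.48279082775115967, -0.26343560218811035), (0.055894870311021805, 0.19176338613033295), 5.044198513031006)
stamp 0.59 [151.0, 247.1, 204.2, 301.2] ((0.4941999316215515, -0.130898579955101), (0.04042057693004608, 0.11021075397729874), 22.859777450561523)
stamp 0.55 [1.3, 316.1, 65.2, 390.2] ((0.5060157775878906, -0.4318297505378723), (0.04967563599348068, 0.20928502082824707), 11.751806259155273)
eraser 0.86 [215.9, 144.8, 247.7, 180.1] ((0.3882827162742615, 0.03065870702266693), (0.04490195959806442, 0.028630388900637627), 15.086328506469727)
tape_roll 0.82 [298.1, 277.3, 367.3, 337.9] ((0.646401047706604, 0.0461856909096241), (0.10117349773645401, 0.11097265034914017), 77.48297119140625)
```

View pics/w1c.png

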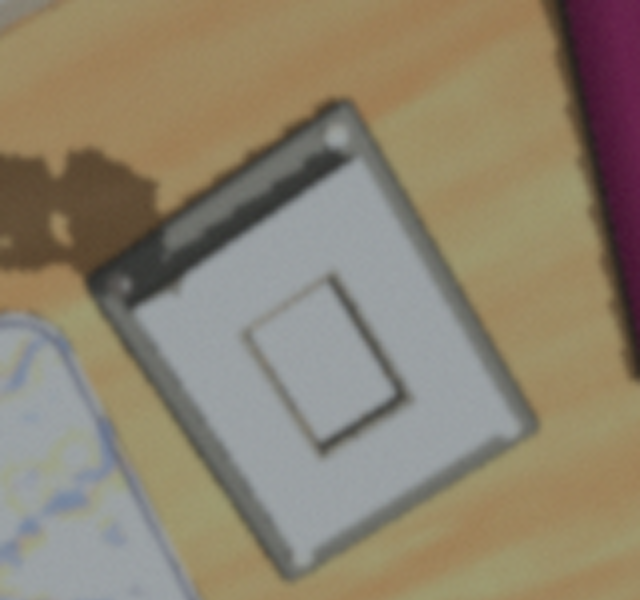

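```bash
python3 -m pendant '[0.003,0.02,-0.03,0,0,8.5,0.085, 0.003,0.02,-0.03,0,0,8.5,0.085, 0.002,0.02,-0.02,0,0,8.5,0.085,0,0,0,0,0,8.4,0.085, 0,0,0,0,0,0,0.085, 0,0,0,0,0,0,0.085]'
python3 - <<'E'
from h import *
im=ctrl.camera("wrist"); cv2.imwrite("pics/w2.png",im[:,:,::-1])
o=ctrl.get_obs(); print(o['eef_pos'],quat(o['eef_rot']).as_matrix().round(3),o['q'])
E
```

```text
time_s: 3.3
eef_pos: [0.4596, 0.1902, 0.1516]
eef_rot: [0.706, -0.706, -0.046, 0.045]
wrist_force: [0.5, 0.5, -0.5]
opening: 0.993
[0.4596053  0.19010006 0.15167766] [[ 0.992  0.001 -0.129]
 [ 0.129  0.     0.992]
 [ 0.001 -1.     0.   ]] [ 1.53078844e-01  9.66819123e-02  1.87381838e+00 -1.46745532e-05
  1.17032619e+00 -1.54725367e+00]
```

View pics/w2.png

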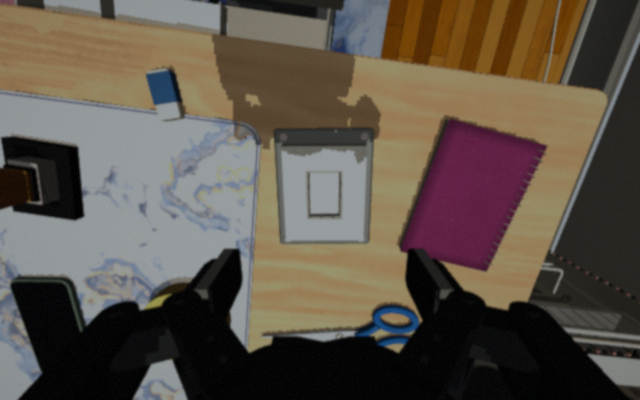

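```bash
cat >> h.py <<'E'
def rect(cx,cy,yaw,a,b,z):
    c,s=np.cos(yaw),np.sin(yaw); p=np.array([[a,b],[-a,b],[-a,-b],[a,-b]])/2
    return np.c_[p@np.array([[c,s],[-s,c]])+[cx,cy],np.full(4,z)]
def draw(im,C,box,rects,f):
    u0,v0,u1,v1=box; v=cv2.resize(im[v0:v1,u0:u1,::-1],None,fx=f,fy=f,interpolation=2)
    for P,col in rects:
        q=(proj(C,P)-[u0,v0]+.5)*f; cv2.polylines(v,[np.round(q).astype(int)],True,col,1)
    return v
E
python3 - <<'E'
from h import *
im=ctrl.camera("wrist");C=cam("wrist")
s=ctrl.silhouettes("tag_holder","wrist")[0]
ys,xs=np.nonzero(s['mask']); 
cs,_=cv2.findContours(s['mask'].astype(np.uint8),0,2); c=max(cs,key=cv2.contourArea)[:,0].astype(float)
r=cv2.minAreaRect(toplane(C,c,.008)[:,:2].astype(np.float32)); print(s['score'],r)
x,y=r[0]; a=np.radians(7.6)
v=draw(im,C,(260,115,390,255),[(rect(x,y,a,.126,.1,.008),(0,0,255)),(rect(x,y,a,.096,.08,.028),(0,255,0)),(rect(x,y,a,.045,.031,.028),(255,0,0))],4)
cv2.imwrite("pics/w2c.png",v)
cv2.imwrite("pics/w2d.png",cv2.resize(im[115:255,260:390,::-1],None,fx=4,fy=4,interpolation=2))
E
```

```text
0.76 ((0.4607585072517395, 0.19016379117965698), (0.12460193037986755, 0.0988316684961319), 7.768784523010254)
```

View pics/w2c.png

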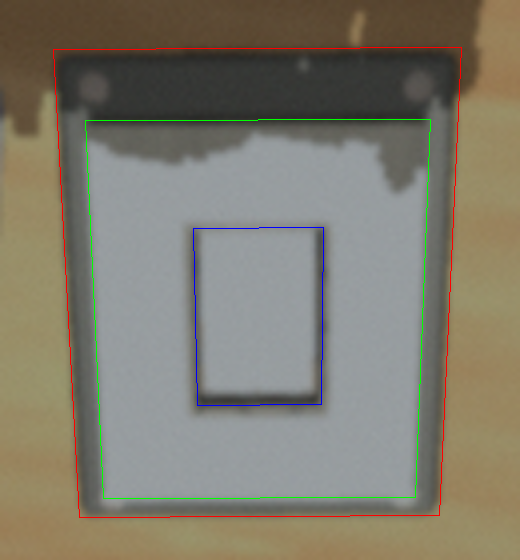

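View pics/w2d.png

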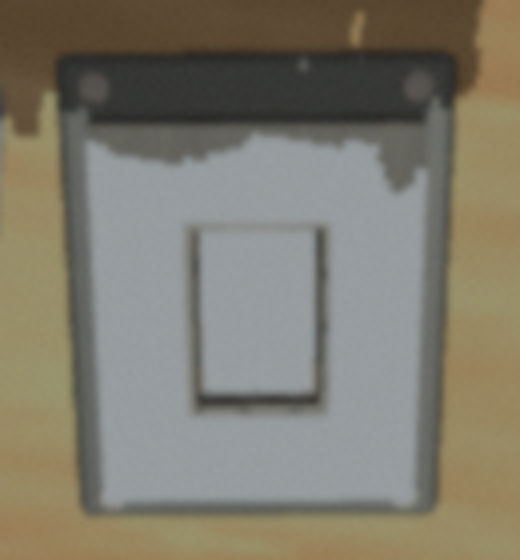

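```bash
python3 -m pendant '[0,-0.04,0.03,0,0,0,0.085, 0,-0.05,0.02,0,0,0,0.085, 0,-0.05,0,0,0,0,0.085,0,-0.05,0,0,0,0,0.085, 0,-0.05,0,0,0,0,0.085,0,-0.05,0,0,0,0,0.085, 0,0,0,0,0,0,0.085, 0,0,0,0,0,0,0.085]'
python3 - <<'E'
from h import *
im=ctrl.camera("wrist"); cv2.imwrite("pics/w3.png",im[:,:,::-1]);C=cam("wrist")
for n,z in [("stamp_rest",.012),("stamp",.04)]:
    for s in ctrl.silhouettes(n,"wrist")[:3]:
        cs,_=cv2.findContours(s['mask'].astype(np.uint8),0,2); c=max(cs,key=cv2.contourArea)[:,0].astype(float)
        P=toplane(C,c,z)[:,:2].astype(np.float32); print(n,round(s['score'],2),s['bbox'],cv2.minAreaRect(P))
o=ctrl.get_obs(); print(o['eef_pos'],quat(o['eef_rot']).as_matrix().round(3),o['q'])
E
```

```text
time_s: 4.45
eef_pos: [0.4591, -0.0997, 0.2013]
eef_rot: [0.706, -0.705, -0.046, 0.046]
wrist_force: [-0.5, 0.2, -0.2]
opening: 0.993
stamp_rest 0.9 [290.6, 163.3, 353.6, 233.5] ((0.4867110252380371, -0.09938929229974747), (0.06534862518310547, 0.07996013760566711), 88.21055603027344)
stamp_rest 0.21 [371.7, 290.0, 412.6, 351.1] ((0.6509979963302612, 0.02267824113368988), (0.10906711220741272, 0.0504942387342453), 8.767861366271973)
stamp_rest 0.17 [501.9, 159.5, 611.1, 254.6] ((0.45904943346977234, 0.18931476771831512), (0.12265396863222122, 0.11500739306211472), 7.440006732940674)
stamp 0.71 [181.0, 158.1, 262.7, 221.1] ((0.4842957556247711, -0.21286466717720032), (0.07000003010034561, 0.07710348814725876), 72.15013885498047)
stamp 0.63 [304.0, 182.6, 333.5, 233.8] ((0.4888078272342682, -0.09969603270292282), (0.06191674992442131, 0.028389915823936462), 0.32930251955986023)
stamp 0.6 [0.4, 157.0, 126.5, 215.8] ((0.5013440251350403, -0.3877750635147095), (0.05193787068128586, 0.15816673636436462), 22.56402587890625)
[ 0.45929054 -0.0986975   0.20125662] [[ 0.991 -0.    -0.133]
 [ 0.133  0.     0.991]
 [-0.    -1.     0.   ]] [-4.65288080e-01 -2.89089856e-02  1.89442307e+00  2.27426101e-04
  1.27629030e+00 -2.16947094e+00]
```

View pics/w3.png

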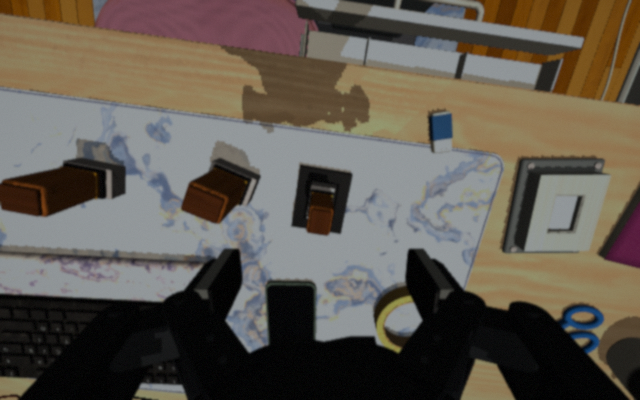

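```bash
python3 -m pendant '[0.013,-0.001,0,0,0,-5,0.085, 0.013,0,0,0,0,-4.5,0.085, 0,0,0,0,0,0,0.085, 0,0,0,0,0,0,0.085]'
cat > v.py <<'E'
from h import *
import sys
x,y,a=map(float,sys.argv[2:5]); a=np.radians(a); sx,sy=map(float,sys.argv[5:7]); sa=np.radians(float(sys.argv[7])) if len(sys.argv)>7 else a
im=ctrl.camera("wrist"); C=cam("wrist")
for n,z in [("stamp_rest",.012)]:
    for s in ctrl.silhouettes(n,"wrist")[:1]:
        cs,_=cv2.findContours(s['mask'].astype(np.uint8),0,2); c=max(cs,key=cv2.contourArea)[:,0].astype(float)
        P=toplane(C,c,z)[:,:2].astype(np.float32); print(n,round(s['score'],2),s['bbox'],cv2.minAreaRect(P))
b=proj(C,[[x,y,.04]])[0].astype(int); box=(b[0]-65,b[1]-70,b[0]+65,b[1]+70)
v=draw(im,C,box,[(rect(x,y,a,.078,.064,.012),(0,0,255)),(rect(x,y,a,.048,.034,.012),(0,255,0)),(rect(sx,sy,sa,.042,.028,.026),(255,0,0)),(rect(sx,sy,sa,.030,.024,.083),(255,255,0))],4)
p=draw(im,C,box,[],4)
cv2.imwrite(f"pics/{sys.argv[1]}.png",np.hstack([v,p])[:,:][:600] if v.shape[1]<=400 else cv2.resize(np.hstack([v,p]),None,fx=.76,fy=.76,interpolation=3))
o=ctrl.get_obs(); print(o['eef_pos'],quat(o['eef_rot']).as_matrix().round(4),o['q'].round(2))
E
python3 v.py w4 0.4867 -0.0994 -1.8 0.4867 -0.0994
```

```text
time_s: 5.1
eef_pos: [0.4849, -0.1001, 0.2011]
eef_rot: [0.707, -0.707, 0.011, -0.011]
wrist_force: [0.0, -0.3, 0.6]
opening: 0.994
stamp_rest 0.64 [297.2, 144.8, 352.1, 216.7] ((0.4876282811164856, -0.10025439411401749), (0.06447012722492218, 0.08105924725532532), 87.94397735595703)
[ 0.48490795 -0.10049947  0.20121042] [[ 9.995e-01 -4.000e-04  3.250e-02]
 [-3.250e-02  1.000e-04  9.995e-01]
 [-4.000e-04 -1.000e+00  1.000e-04]] [-0.44  0.03  1.83 -0.    1.28 -1.98]
```

View pics/w4.png

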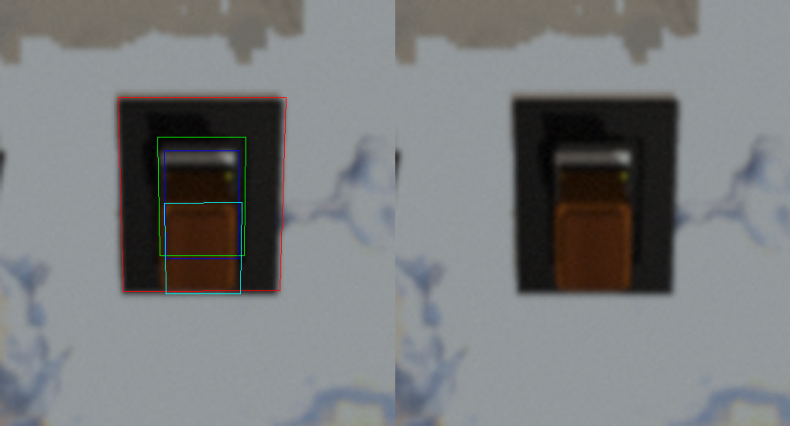

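```bash
python3 -m pendant '[0.0016,0,-0.04,0,0,0,0.085, 0,0,-0.04,0,0,0,0.085, 0,0,-0.04,0,0,0,0.085, 0,0,-0.02,0,0,0,0.085, 0,0,-0.019,0,0,0,0.085, 0,0,0,0,0,0,0.085, 0,0,0,0,0,0,0.085]'
python3 - <<'E'
from h import *
o=ctrl.get_obs(); print(o['eef_pos'],o['wrist_force'])
im=ctrl.camera("wrist"); cv2.imwrite("pics/w5.png",im[:,:,::-1])
im=ctrl.camera("scene"); cv2.imwrite("pics/s5.png",cv2.resize(im[180:300,260:460,::-1],None,fx=4,fy=4))
E
```

```text
time_s: 6.08
eef_pos: [0.4873, -0.1011, 0.043]
eef_rot: [-0.707, 0.707, -0.012, 0.012]
wrist_force: [0.1, 0.6, -0.3]
opening: 0.996
[ 0.48731361 -0.10113121  0.04304338] [ 0.10678612  0.60293869 -0.33581923]
```

View pics/w5.png

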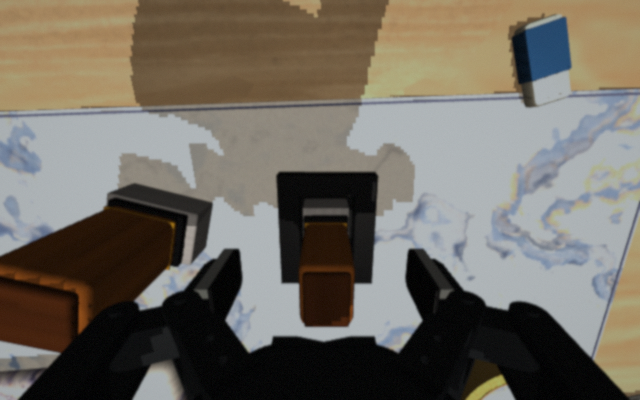

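View pics/s5.png

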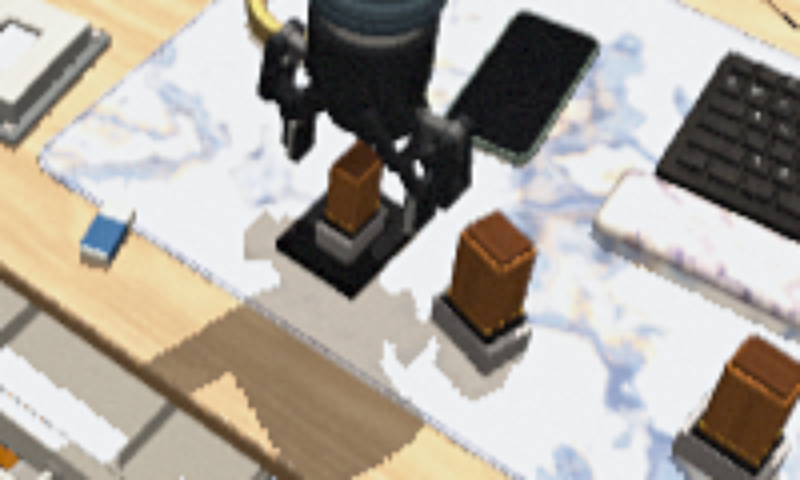

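The fingers straddle the handle: pads at columns 240 and 407, handle centred at 326. The stamp stands in its rest, clear of the look-alikes. I'll close the gripper now.

```bash
python3 -m pendant '[-0.0005,0.0007,-0.001,0,0,0,0.06, 0,0,0,0,0,0,0.04, 0,0,0,0,0,0,0.02, 0,0,0,0,0,0,0.01, 0,0,0,0,0,0,0.01, 0,0,0,0,0,0,0.01]'
python3 - <<'E'
from h import *
o=ctrl.get_obs(); print(o['eef_pos'],o['wrist_force'],o['opening']*.0854,o['torque'])
E
```

```text
time_s: 6.92
eef_pos: [0.4866, -0.1002, 0.0415]
eef_rot: [-0.707, 0.707, -0.012, 0.012]
wrist_force: [-1.2, 1.1, 3.5]
opening: 0.272
[ 0.48661127 -0.10022157  0.04149011] [-1.2294634   1.0574558   3.50551788] 0.023259672047017826 [ 0.07505685  0.05269325 -0.0101075 ]
```

```bash
python3 -m pendant '[0,0,0.01,0,0,0,0.01, 0,0,0.02,0,0,0,0.01, 0,0,0.03,0,0,0,0.01, 0,0,0.04,0,0,0,0.01, 0,0,0.03,0,0,0,0.01, 0,0,0,0,0,0,0.01, 0,0,0,0,0,0,0.01]'
python3 - <<'E'
from h import *
ps=[]
for i in range(3):
    im=ctrl.camera("wrist");o=ctrl.get_obs(); ps.append(np.r_[o['eef_pos'],o['wrist_force']])
print(np.round(ps,4))
cv2.imwrite("pics/w6.png",im[:,:,::-1])
im=ctrl.camera("side"); cv2.imwrite("pics/s6.png",cv2.resize(im[140:300,230:400,::-1],None,fx=3.7,fy=3.7))
E
```

```text
time_s: 7.8
eef_pos: [0.4857, -0.0999, 0.1703]
eef_rot: [0.707, -0.707, 0.012, -0.011]
wrist_force: [-0.3, -0.9, -1.5]
opening: 0.276
[[ 0.4854 -0.0998  0.1698  0.0897 -0.6698 -1.8089]
 [ 0.4853 -0.0998  0.1697 -0.6696  0.1842 -1.8027]
 [ 0.4854 -0.0998  0.1697 -0.4956 -0.2248 -1.8836]]
```

View pics/w6.png

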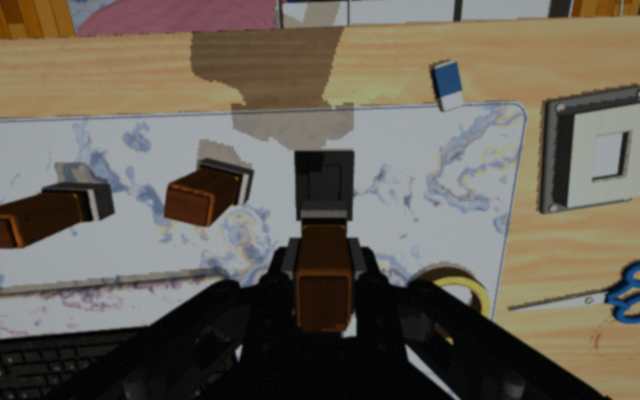

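View pics/s6.png

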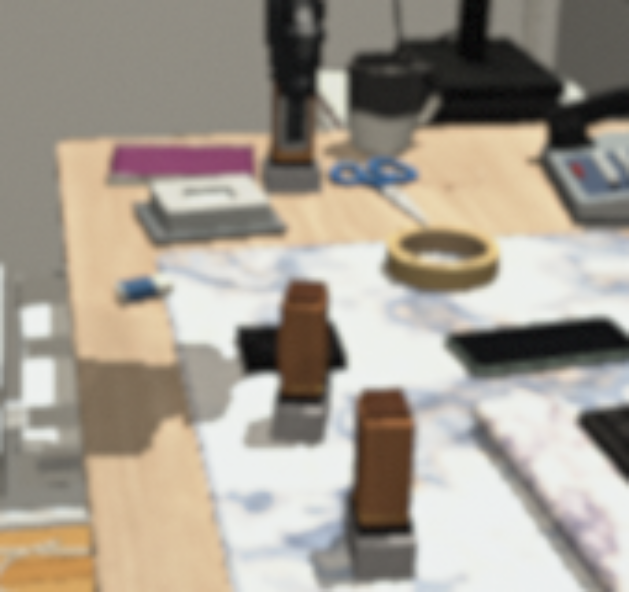

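```bash
python3 -m pendant '[0.003,0.02,0,0,0,1,0.01, 0.003,0.04,0,0,0,2,0.01, 0.003,0.045,0,0,0,2,0.01, 0.003,0.045,0,0,0,2,0.01, 0.003,0.045,0,0,0,2,0.01, 0.003,0.045,0,0,0,0.5,0.01, 0.003,0.03,-0.01,0,0,0,0.01, 0.003,0.02,-0.02,0,0,0,0.01, 0,0,-0.01,0,0,0,0.01, 0,0,0,0,0,0,0.01,0,0,0,0,0,0,0.01]'
python3 - <<'E'
from h import *
im=ctrl.camera("wrist");C=cam("wrist");o=ctrl.get_obs(); print(np.round(np.r_[o['eef_pos'],o['wrist_force']],4),quat(o['eef_rot']).as_matrix().round(4))
cv2.imwrite("pics/w7.png",im[:,:,::-1])
b=proj(C,[[.4607,.1902,.028]])[0].astype(int);box=(b[0]-65,b[1]-70,b[0]+65,b[1]+70)
x,y,a=.4607,.1902,np.radians(7.7)
v=draw(im,C,box,[(rect(x,y,a,.126,.1,.008),(0,0,255)),(rect(x,y,a,.096,.08,.028),(0,255,0)),(rect(x,y,a,.049,.035,.028),(255,0,0))],5)
cv2.imwrite("pics/w7c.png",v[:600])
E
```

```text
time_s: 9.38
eef_pos: [0.5108, 0.189, 0.1317]
eef_rot: [-0.706, 0.706, 0.046, -0.046]
wrist_force: [1.2, -0.3, -0.9]
opening: 0.276
[ 0.511   0.1891  0.132   0.488   0.1092 -1.2804] [[ 9.915e-01  1.000e-03 -1.303e-01]
 [ 1.303e-01  0.000e+00  9.915e-01]
 [ 1.000e-03 -1.000e+00 -1.000e-04]]
```

View pics/w7.png

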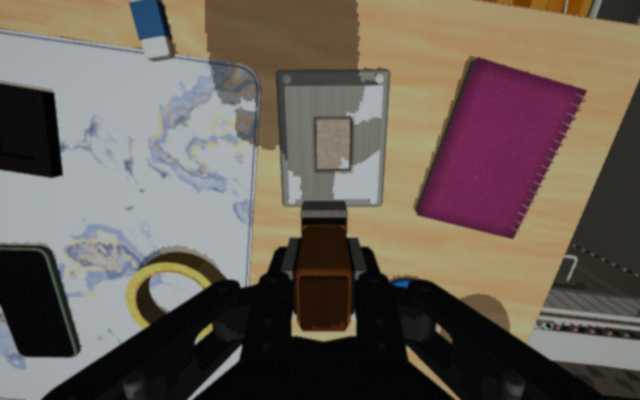

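View pics/w7c.png

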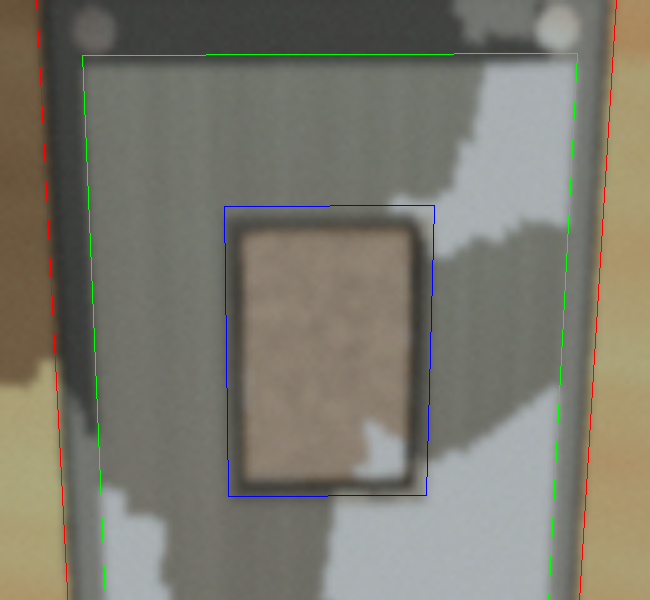

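Run:
```python
from h import *
im=ctrl.camera("wrist");o=ctrl.get_obs();C=cam("wrist",o)
M=quat(o['eef_rot']).as_matrix(); yaw=np.arctan2(M[1,0],M[0,0]); print(np.degrees(yaw))
x,y,z=o['eef_pos']; f=z-.0355
box=(255,190,385,330)
v=draw(im,C,box,[(rect(x,y,yaw,.042,.028,f),(0,0,255)),(rect(x,y,yaw,.042,.028,f+.02),(0,255,0)),(rect(x,y,yaw,.03,.024,f+.077),(255,0,0))],5)
p=draw(im,C,box,[],5)
cv2.imwrite("pics/w8.png",cv2.resize(np.hstack([v,p]),None,fx=.61,fy=.61,interpolation=3))
```

```text
7.492339510080004
```

View pics/w8.png

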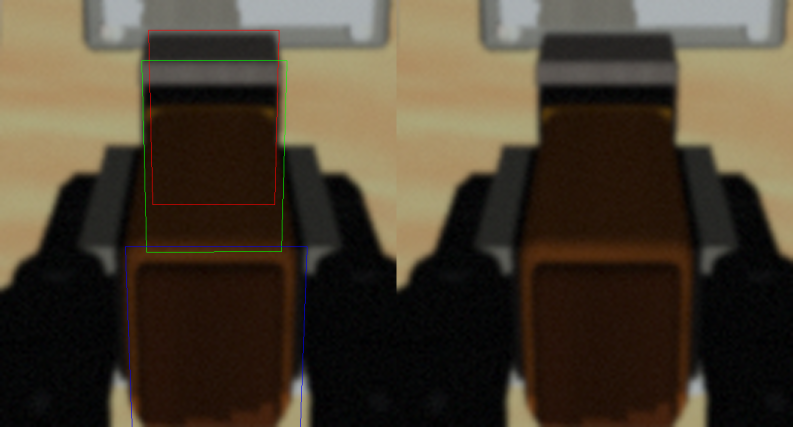

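The stamp hangs in the grip square to the well, and the foot's lower edge is at row 203. The well outline fits my model within 0.6 mm, so I'll move above it at z 0.076.

```bash
python3 -m pendant '[-0.01,0,0,0,0,0.2,0.01, -0.02,0.001,0,0,0,0,0.01, -0.015,0.0005,0,0,0,0,0.01, -0.0053,0,-0.01,0,0,0,0.01, 0,0,-0.02,0,0,0,0.01, 0,0,-0.018,0,0,0,0.01, 0,0,-0.008,0,0,0,0.01,  0,0,0,0,0,0,0.01, 0,0,0,0,0,0,0.01]'
python3 - <<'E'
from h import *
for i in range(2):
    im=ctrl.camera("wrist");o=ctrl.get_obs();print(np.round(np.r_[o['eef_pos'],o['wrist_force']],4))
C=cam("wrist",o)
M=quat(o['eef_rot']).as_matrix(); yaw=np.arctan2(M[1,0],M[0,0]); print(np.degrees(yaw))
x,y,z=o['eef_pos']; f=z-.0355
box=(245,130,395,270)
a=np.radians(7.7);hx,hy=.4612,.1902
v=draw(im,C,box,[(rect(x,y,yaw,.042,.028,f),(0,0,255)),(rect(hx,hy,a,.049,.035,.028),(255,0,0)),(rect(hx,hy,a,.096,.08,.028),(0,255,0))],4)
p=draw(im,C,box,[],4)
cv2.imwrite("pics/w9.png",cv2.resize(np.hstack([v,p]),None,fx=.66,fy=.66,interpolation=3))
im=ctrl.camera("scene"); cv2.imwrite("pics/s9.png",cv2.resize(im[130:230,200:330,::-1],None,fx=6,fy=6,interpolation=2))
E
```

```text
time_s: 10.6
eef_pos: [0.4607, 0.1914, 0.0758]
eef_rot: [0.706, -0.705, -0.048, 0.047]
wrist_force: [-0.2, -0.3, -0.4]
opening: 0.272
[ 0.4608  0.1914  0.076   0.042   0.0843 -1.6577]
[ 0.4608  0.1914  0.076  -0.2833 -0.0434 -1.4686]
7.758463756357795
```

View pics/w9.png

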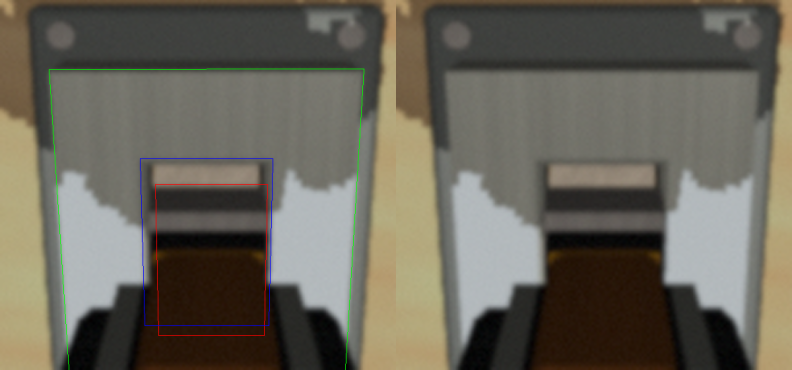

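View pics/s9.png

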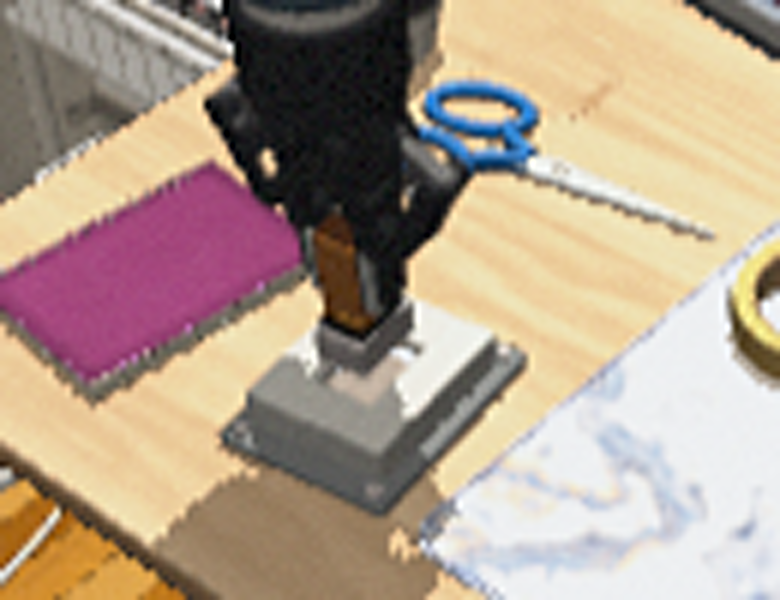

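Run:
```python
from h import *
im=np.mean([ctrl.camera("wrist").astype(float) for _ in range(2)],0)
g=im.mean(2)
for r in (194,197,199,200,203,206,209,211,214): print(r,[(c,int(g[r,c])) for c in range(296,313)],'|',[(c,int(g[r,c])) for c in range(336,354)] )
print('col',[(r,int(g[r,318:330].mean())) for r in range(180,226)])
```

```text
194 [(296, 107), (297, 101), (298, 91), (299, 82), (300, 73), (301, 62), (302, 76), (303, 107), (304, 125), (305, 132), (306, 132), (307, 133), (308, 133), (309, 131), (310, 130), (311, 127), (312, 126)] | [(336, 130), (337, 131), (338, 131), (339, 131), (340, 129), (341, 125), (342, 109), (343, 73), (344, 56), (345, 71), (346, 82), (347, 93), (348, 104), (349, 110), (350, 111), (351, 109), (352, 111), (353, 117)]
197 [(296, 107), (297, 102), (298, 92), (299, 83), (300, 73), (301, 62), (302, 79), (303, 113), (304, 130), (305, 134), (306, 135), (307, 132), (308, 131), (309, 131), (310, 130), (311, 130), (312, 130)] | [(336, 136), (337, 135), (338, 135), (339, 131), (340, 129), (341, 126), (342, 110), (343, 75), (344, 58), (345, 72), (346, 81), (347, 91), (348, 105), (349, 111), (350, 110), (351, 111), (352, 121), (353, 146)]
199 [(296, 107), (297, 101), (298, 92), (299, 82), (300, 74), (301, 63), (302, 79), (303, 110), (304, 124), (305, 123), (306, 124), (307, 124), (308, 124), (309, 122), (310, 123), (311, 125), (312, 122)] | [(336, 125), (337, 123), (338, 123), (339, 123), (340, 122
[... 2403 characters left out ...]
 (339, 91), (340, 89), (341, 89), (342, 90), (343, 90), (344, 91), (345, 89), (346, 99), (347, 135), (348, 168), (349, 182), (350, 183), (351, 184), (352, 183), (353, 183)]
col [(180, 110), (181, 110), (182, 110), (183, 110), (184, 110), (185, 110), (186, 110), (187, 110), (188, 110), (189, 108), (190, 101), (191, 95), (192, 102), (193, 116), (194, 127), (195, 130), (196, 132), (197, 133), (198, 133), (199, 125), (200, 101), (201, 68), (202, 45), (203, 38), (204, 38), (205, 38), (206, 38), (207, 38), (208, 40), (209, 49), (210, 67), (211, 83), (212, 91), (213, 92), (214, 93), (215, 91), (216, 82), (217, 57), (218, 28), (219, 10), (220, 6), (221, 8), (222, 9), (223, 12), (224, 19), (225, 25)]
```

Run:
```python
from h import *
o=ctrl.get_obs();C=cam("wrist",o)
M=quat(o['eef_rot']).as_matrix();t=M[:,0]
for r,z in [(189.5,.028),(190.5,.028),(191.5,.026),(192,.026),(200.7,.0405),(209.8,.0605)]:
    P=toplane(C,[(323.4,r)],z)[0]-o['eef_pos']; print(r,z,(P@t*1000).round(2))
for r in(150,155,156,157,158,160): print(r, ctrl.camera is None)
```

```text
189.5 0.028 -24.33
190.5 0.028 -23.61
191.5 0.026 -22.32
192 0.026 -21.96
200.7 0.0405 -20.12
209.8 0.0605 -20.83
150 False
155 False
156 False
157 False
158 False
160 False
```

```bash
python3 -m pendant '[-0.0003,-0.0003,-0.004,0,0,0,0.01, 0,0,-0.004,0,0,0,0.01, 0,0,-0.003,0,0,0,0.01, 0,0,-0.001,0,0,0,0.01, 0,0,-0.001,0,0,0,0.01, 0,0,-0.001,0,0,0,0.01, 0,0,0,0,0,0,0.01]'
```

```text
time_s: 11.72
eef_pos: [0.4598, 0.191, 0.0613]
eef_rot: [-0.705, 0.705, 0.048, -0.048]
wrist_force: [0.4, 0.5, -1.8]
opening: 0.277
```

```bash
python3 -m pendant '[0,0,-0.001,0,0,0,0.01, 0,0,-0.001,0,0,0,0.01, 0,0,-0.001,0,0,0,0.01,0,0,0,0,0,0,0.01]'
python3 - <<'E'
from h import *
for i in range(3):
    ctrl.camera("scene");o=ctrl.get_obs();print(np.round(np.r_[o['eef_pos'],o['wrist_force'],o['torque']],4))
E
```

```text
time_s: 12.22
eef_pos: [0.4598, 0.1909, 0.0582]
eef_rot: [-0.705, 0.706, 0.048, -0.048]
wrist_force: [0.1, 0.2, -2.2]
opening: 0.275
[ 0.4598  0.191   0.0582 -0.5306 -0.4476 -1.4644 -0.0231  0.0601 -0.0788]
[ 0.4598  0.191   0.0583 -0.4176  0.6098 -1.9454  0.0278  0.0471 -0.0166]
[ 0.4599  0.191   0.0583  0.0556  0.4074 -1.5941 -0.0137  0.053   0.0325]
```

```bash
python3 -m pendant '[0.0005,0,-0.001,0,0,0,0.01, 0,0,-0.0007,0,0,0,0.01]'
```

```text
time_s: 12.62
eef_pos: [0.4605, 0.191, 0.0566]
eef_rot: [-0.705, 0.705, 0.048, -0.048]
wrist_force: [-0.5, -0.9, -0.2]
opening: 0.275
```

```bash
python3 -m pendant '[0,0,-0.0007,0,0,0,0.01, 0,0,-0.0007,0,0,0,0.01]'
```

```text
time_s: 12.88
eef_pos: [0.4606, 0.191, 0.0557]
eef_rot: [-0.705, 0.706, 0.048, -0.048]
wrist_force: [-3.2, 0.3, 7.3]
opening: 0.275
```

```bash
python3 -m pendant '[0,0,0,0,0,0,0.01]'
python3 - <<'E'
from h import *
for i in range(4):
    ctrl.camera("scene");o=ctrl.get_obs();print(np.round(np.r_[o['eef_pos'],o['wrist_force'],o['torque']],4))
E
```

```text
time_s: 13.0
eef_pos: [0.4605, 0.191, 0.0558]
eef_rot: [-0.705, 0.706, 0.048, -0.048]
wrist_force: [-3.1, -0.9, 7.3]
opening: 0.273
[ 0.4606  0.191   0.0559 -3.3265 -0.8781  6.8187 -0.2042  0.4932 -0.0122]
[ 0.4605  0.191   0.0559 -1.9379 -0.3162  6.9724 -0.1671  0.5165  0.0422]
[ 0.4606  0.191   0.0559 -2.4692  0.0487  6.8742 -0.2076  0.5262  0.0276]
[ 0.4605  0.191   0.0559 -3.6777 -1.1682  6.713  -0.1967  0.5128 -0.0121]
```

```bash
python3 -m pendant '[-0.0003,0,-0.0004,0,0,0,0.01, 0,0,0,0,0,0,0.01]'
python3 - <<'E'
from h import *
for i in range(2):
    ctrl.camera("scene");o=ctrl.get_obs();print(np.round(np.r_[o['eef_pos'],o['wrist_force'],o['torque']],4))
E
```

```text
time_s: 13.45
eef_pos: [0.4605, 0.191, 0.0557]
eef_rot: [-0.705, 0.706, 0.048, -0.048]
wrist_force: [-3.1, -0.2, 7.5]
opening: 0.277
[ 0.4605  0.191   0.0557 -2.4133 -0.7965  6.6059 -0.1606  0.5382  0.0125]
[ 0.4605  0.191   0.0557 -2.2492 -1.0052  7.7528 -0.2151  0.4914 -0.0136]
```

```bash
python3 -m pendant '[0,0,-0.0007,0,0,0,0.01, 0,0,0,0,0,0,0.01]'
python3 - <<'E'
from h import *
for i in range(2):
    ctrl.camera("scene");o=ctrl.get_obs();print(np.round(np.r_[o['eef_pos'],o['wrist_force'],o['torque']],4))
E
```

```text
time_s: 13.8
eef_pos: [0.4606, 0.1911, 0.0553]
eef_rot: [-0.705, 0.706, 0.048, -0.048]
wrist_force: [-4.0, -1.0, 11.0]
opening: 0.277
[ 4.60600e-01  1.91000e-01  5.53000e-02 -3.94430e+00 -1.02540e+00
  1.19684e+01 -2.23600e-01  7.69800e-01 -7.80000e-03]
[ 0.4606  0.191   0.0553 -2.9903  0.0945 11.1081 -0.2818  0.745   0.0191]
```

```bash
python3 -m pendant '[0,0,0,0,0,0,0.01,0,0,0,0,0,0,0.01,0,0,0,0,0,0,0.01,0,0,0,0,0,0,0.01,0,0,0,0,0,0,0.01,0,0,0,0,0,0,0.01,0,0,0,0,0,0,0.01,0,0,0,0,0,0,0.01,0,0,0,0,0,0,0.01,0,0,0,0,0,0,0.01,0,0,0,0,0,0,0.01,0,0,0,0,0,0,0.01]'
python3 - <<'E'
from h import *
im=ctrl.camera("wrist");o=ctrl.get_obs();C=cam("wrist",o);print(np.round(np.r_[o['eef_pos'],o['wrist_force'],o['torque']],4))
box=(245,130,395,270); a=np.radians(7.7)
v=draw(im,C,box,[(rect(.4612,.1908,a,.049,.035,.028),(255,0,0))],4);p=draw(im,C,box,[],4)
cv2.imwrite("pics/w10.png",cv2.resize(np.hstack([v,p]),None,fx=.66,fy=.66,interpolation=3))
s=ctrl.camera("side"); cv2.imwrite("pics/s10.png",cv2.resize(s[140:220,240:330,::-1],None,fx=7,fy=7,interpolation=2))
E
```

```text
time_s: 15.4
eef_pos: [0.4606, 0.191, 0.0553]
eef_rot: [-0.705, 0.706, 0.048, -0.048]
wrist_force: [-3.6, -0.9, 11.3]
opening: 0.279
[ 0.4606  0.1911  0.0553 -3.5733 -0.9932 10.6959 -0.2609  0.7905 -0.0253]
```

View pics/w10.png

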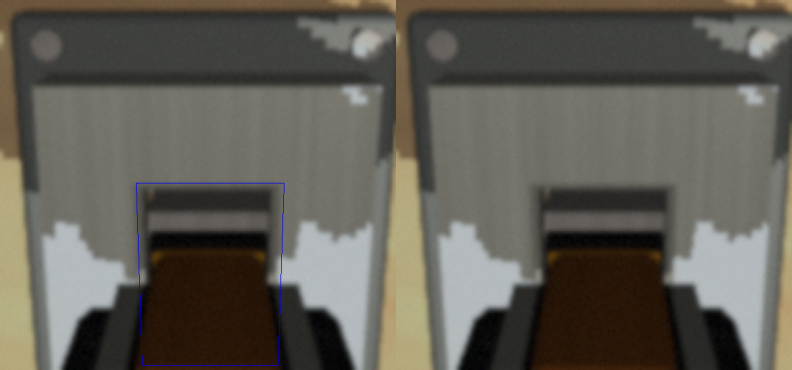

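View pics/s10.png

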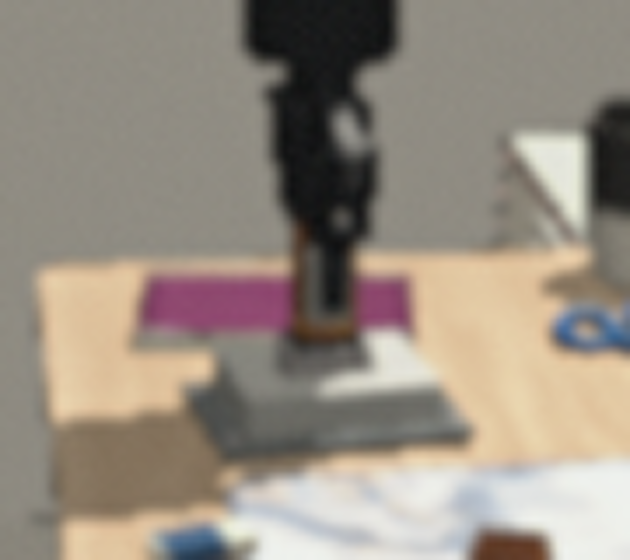

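The foot sits in the well and the force held steady at about 13 N net for 1.9 s, with the face about 8 mm below the mouth. I'll lift straight up.

```bash
python3 -m pendant '[0,0,0.001,0,0,0,0.01,0,0,0.0015,0,0,0,0.01,0,0,0.002,0,0,0,0.01,0,0,0.003,0,0,0,0.01,0,0,0.003,0,0,0,0.01,0,0,0.004,0,0,0,0.01,0,0,0.005,0,0,0,0.01,0,0,0.006,0,0,0,0.01,0,0,0.01,0,0,0,0.01,0,0,0.02,0,0,0,0.01,0,0,0.02,0,0,0,0.01,0,0,0,0,0,0,0.01]'
python3 - <<'E'
from h import *
im=ctrl.camera("wrist");o=ctrl.get_obs();C=cam("wrist",o);print(np.round(np.r_[o['eef_pos'],o['wrist_force'],o['torque']],4))
cv2.imwrite("pics/w11.png",im[:,:,::-1])
s=ctrl.camera("side"); cv2.imwrite("pics/s11.png",cv2.resize(s[110:220,240:330,::-1],None,fx=5,fy=5,interpolation=2))
E
```

```text
time_s: 17.0
eef_pos: [0.4615, 0.1912, 0.1316]
eef_rot: [0.706, -0.705, -0.049, 0.046]
wrist_force: [0.4, 0.5, -1.6]
opening: 0.273
[ 0.4606  0.1911  0.1304 -0.5004  0.1469 -0.9934 -0.0532 -0.0151 -0.0431]
```

View pics/w11.png

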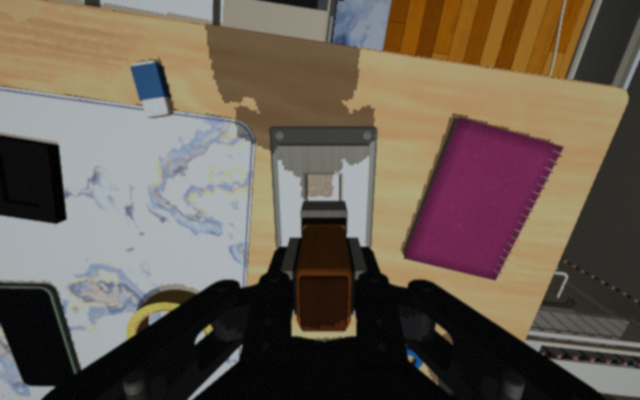

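View pics/s11.png

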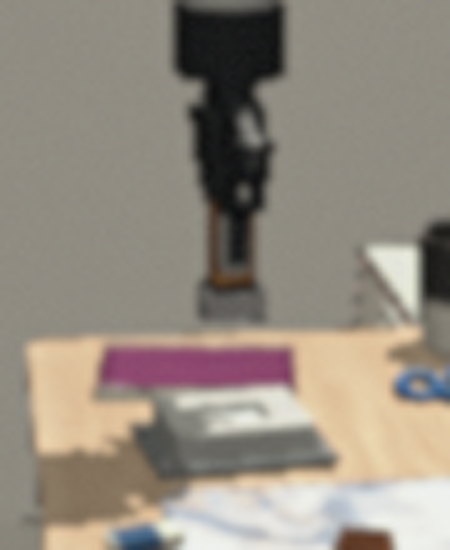

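```bash
python3 -m pendant '[0.003,-0.02,0,0,0,-1,0.01, 0.004,-0.04,0,0,0,-2,0.01, 0.004,-0.045,0,0,0,-2,0.01, 0.004,-0.045,0,0,0,-2,0.01, 0.004,-0.045,0,0,0,-2,0.01, 0.004,-0.045,0,0,0,-0.6,0.01, 0.0027,-0.031,0,0,0,0,0.01, 0,-0.0201,-0.01,0,0,0,0.01, 0,0,-0.02,0,0,0,0.01, 0,0,-0.02,0,0,0,0.01,0,0,0,0,0,0,0.01,0,0,0,0,0,0,0.01]'
python3 - <<'E'
from h import *
im=ctrl.camera("wrist");o=ctrl.get_obs();C=cam("wrist",o);print(np.round(np.r_[o['eef_pos'],o['wrist_force'],o['torque']],4))
M=quat(o['eef_rot']).as_matrix(); yaw=np.arctan2(M[1,0],M[0,0]); print(np.degrees(yaw))
x,y,z=o['eef_pos'];f=z-.0355;a=np.radians(-1.9)
box=(245,130,395,270)
v=draw(im,C,box,[(rect(x,y,yaw,.042,.028,f),(255,0,0)),(rect(.4867,-.1002,a,.048,.034,.012),(0,255,0)),(rect(.4867,-.1002,a,.078,.064,.012),(0,0,255))],4);p=draw(im,C,box,[],4)
cv2.imwrite("pics/w12.png",cv2.resize(np.hstack([v,p]),None,fx=.66,fy=.66,interpolation=3))
E
```

```text
time_s: 18.6
eef_pos: [0.4857, -0.1, 0.0796]
eef_rot: [0.707, -0.707, 0.011, -0.011]
wrist_force: [0.7, 0.4, -1.3]
opening: 0.272
[ 0.4861 -0.1002  0.0801 -0.7249 -1.0008 -1.2733 -0.0251 -0.0215 -0.0416]
-1.832905681017187
```

View pics/w12.png

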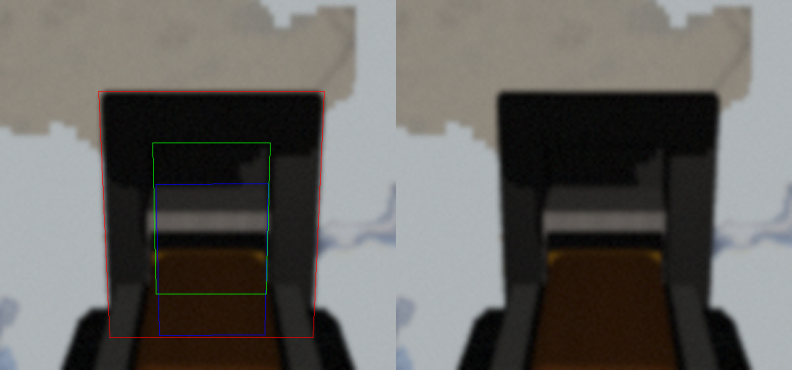

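```bash
python3 -m pendant '[0,0,-0.01,0,0,0,0.01, 0,0,-0.01,0,0,0,0.01, 0,0,-0.008,0,0,0,0.01, 0,0,-0.004,0,0,0,0.01, 0,0,-0.002,0,0,0,0.01, 0,0,-0.001,0,0,0,0.01, 0,0,0,0,0,0,0.01]'
```

```text
time_s: 19.52
eef_pos: [0.4859, -0.1002, 0.0447]
eef_rot: [-0.707, 0.707, -0.011, 0.012]
wrist_force: [0.4, -0.9, -1.4]
opening: 0.276
```

```bash
python3 -m pendant '[0,0,-0.001,0,0,0,0.01, 0,0,-0.0007,0,0,0,0.01, 0,0,0,0,0,0,0.01]'
```

```text
time_s: 19.9
eef_pos: [0.4857, -0.1001, 0.0429]
eef_rot: [-0.707, 0.707, -0.011, 0.011]
wrist_force: [0.6, -0.3, -2.0]
opening: 0.275
```

```bash
python3 -m pendant '[0,0,-0.0007,0,0,0,0.01, 0,0,-0.0006,0,0,0,0.01, 0,0,0,0,0,0,0.01]'
```

```text
time_s: 20.27
eef_pos: [0.4857, -0.1001, 0.0416]
eef_rot: [-0.707, 0.707, -0.011, 0.011]
wrist_force: [-0.1, 0.4, -0.8]
opening: 0.276
```

```bash
python3 -m pendant '[0,0,-0.0005,0,0,0,0.01, 0,0,0,0,0,0,0.01]'
```

```text
time_s: 20.52
eef_pos: [0.4858, -0.1001, 0.0415]
eef_rot: [-0.707, 0.707, -0.011, 0.011]
wrist_force: [-1.9, 1.1, 5.1]
opening: 0.278
```

Seated, at 5 N and the same TCP height as when gripped. I'll open and retreat upward.

```bash
python3 -m pendant '[0,0,0,0,0,0,0.03, 0,0,0,0,0,0,0.04, 0,0,0,0,0,0,0.06, 0,0,0,0,0,0,0.085, 0,0,0,0,0,0,0.085, 0,0,0,0,0,0,0.085]'
python3 -m pendant '[0,0,0.01,0,0,0,0.085, 0,0,0.03,0,0,0,0.085, 0,0,0.04,0,0,0,0.085, 0,0,0.04,0,0,0,0.085, 0,0,0.04,0,0,0,0.085, 0,0,0,0,0,0,0.085, 0,0,0,0,0,0,0.085]'
python3 v.py w13 0.4867 -0.1002 -1.9 0.4865 -0.1002
python3 - <<'E'
from h import *
s=ctrl.camera("scene"); cv2.imwrite("pics/s13.png",cv2.resize(s[100:300,180:460,::-1],None,fx=2.8,fy=2.8,interpolation=2))
E
```

```text
time_s: 21.28
eef_pos: [0.4858, -0.1001, 0.0411]
eef_rot: [-0.707, 0.707, -0.011, 0.011]
wrist_force: [-0.4, -0.9, -0.3]
opening: 0.998
time_s: 22.15
eef_pos: [0.4854, -0.1, 0.201]
eef_rot: [-0.707, 0.707, -0.011, 0.011]
wrist_force: [0.3, 0.5, 0.0]
opening: 0.995
stamp_rest 0.74 [296.3, 143.3, 353.0, 212.4] ((0.4859805405139923, -0.09900923073291779), (0.06441749632358551, 0.07839872688055038), 87.85282897949219)
[ 0.48482454 -0.09973059  0.19981016] [[ 0.9995 -0.0023  0.0322]
 [-0.0322  0.001   0.9995]
 [-0.0023 -1.      0.001 ]] [-0.44  0.03  1.83 -0.    1.28 -1.98]
```

View pics/w13.png

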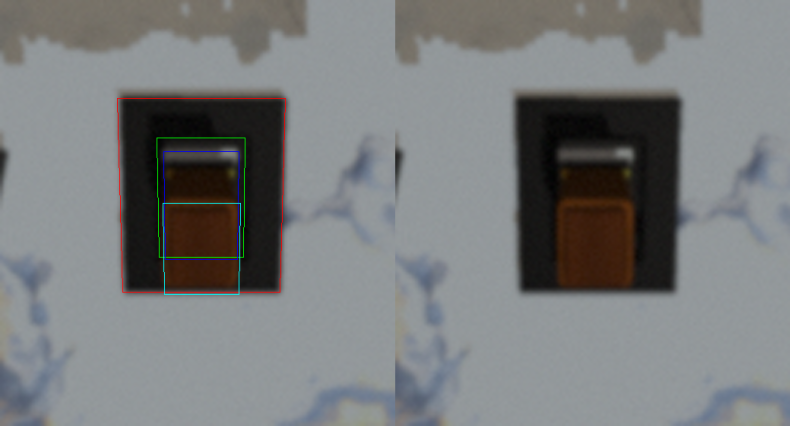

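View pics/s13.png

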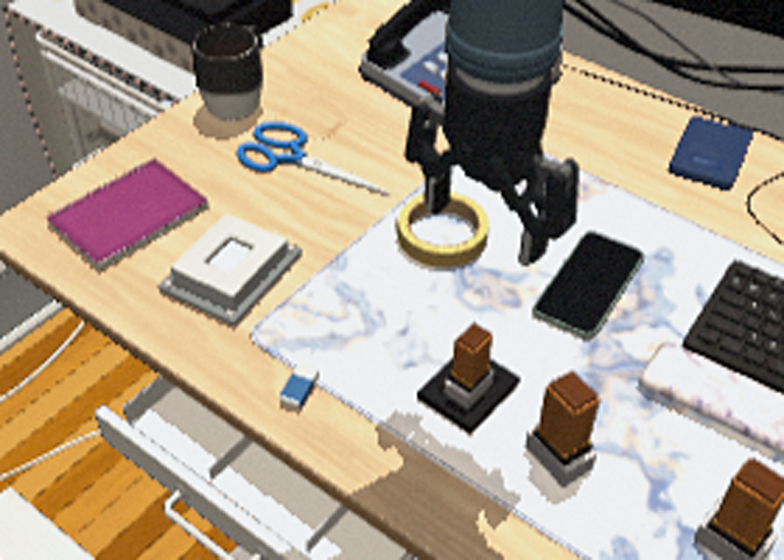

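The stamp stands upright in the recess, within about 1 mm of the model outline. The bystanders show no change, and the gripper is open and well clear. I'll hand the job in.

```bash
python3 -c "
from bench import ctrl
print(ctrl.hand_in())"
```

```text
the job is handed in; nothing more can be done
None
```

I took the stamp from its rest, pressed it on the top tag, lifted it straight out and set it back in the recess. I then handed the job in at about 22 s of the 64 s allowed; no verdict is reported.

- **Press:** By the wrist sensor, the net downward force was about 13 N for 1.9 s, after about 0.9 s at 8–9 N. The face was then about 8 mm below the well's mouth, worked out from the gripper height. The highest force I read was about 14 N. The readings were samples and did not cover every moment.
- **Side load:** While pressing there was a steady sideways force of about 3 N along x, so the foot probably rubbed a well wall. My small correction did not remove it. I saw no tilt beyond about 1 degree.
- **Back in the rest:** The stamp seated at about the same gripper height as when gripped, with about 5–7 N. In the last wrist picture it stands upright in the recess, within about 1 mm of the expected outline.
- **Surroundings:** In the last scene picture the mug, tape roll, smartphone and eraser look undisturbed, judged by eye and not measured. The gripper was open and well above everything.

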